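Book in a tray of sample tubes at the scanner

TASK

Lay every loose sample tube in the steel tray while the tray stands on its loading mark, then slide the tray along the bench, without lifting it, squarely onto the scanning mark in front of the scanner. There, squeeze the scanner's trigger home, hold it for a good half second and let it spring back, then slide the tray on to the dispatch mark and leave it square on that mark with all the tubes in it. Do not pull the trigger while the tray is off the scanning mark, and leave the other things on the bench where they are.

Things in the scene. Friction and masses are not known exactly. Their poses are not given: they have to be found in the camera images.
- tube1_mid (a point): a capped 50 ml sample tube lying on its side, 96 mm long; round barrel 28 mm across, hexagonal cap at one end (18 mm long) and a short hexagonal foot at the other, both 34 mm across the flats (39 mm over the corners), so its axis lies 17 mm above whatever it rests on and it hardly rolls; about 50 g. The point is at its centre, on its axis; x runs along the tube towards the cap. All the tubes are alike; two to four are present
- tube2_mid (a point): a capped 50 ml sample tube lying on its side, 96 mm long; round barrel 28 mm across, hexagonal cap at one end (18 mm long) and a short hexagonal foot at the other, both 34 mm across the flats (39 mm over the corners), so its axis lies 17 mm above whatever it rests on and it hardly rolls; about 50 g. The point is at its centre, on its axis; x runs along the tube towards the cap. All the tubes are alike; two to four are present
- tube3_mid (a point): a capped 50 ml sample tube lying on its side, 96 mm long; round barrel 28 mm across, hexagonal cap at one end (18 mm long) and a short hexagonal foot at the other, both 34 mm across the flats (39 mm over the corners), so its axis lies 17 mm above whatever it rests on and it hardly rolls; about 50 g. The point is at its centre, on its axis; x runs along the tube towards the cap. All the tubes are alike; two to four are present
- tube4_mid (a point): a capped 50 ml sample tube lying on its side, 96 mm long; round barrel 28 mm across, hexagonal cap at one end (18 mm long) and a short hexagonal foot at the other, both 34 mm across the flats (39 mm over the corners), so its axis lies 17 mm above whatever it rests on and it hardly rolls; about 50 g. The point is at its centre, on its axis; x runs along the tube towards the cap. All the tubes are alike; two to four are present
- tray_mid (a point): shallow open steel tray, 116 mm (x) by 200 mm (y), 38 mm high, walls and floor 4 mm, about 0.5 kg, free to slide on the bench; the point is at its centre, half-way up (19 mm above its underside). x points away from its handle, z up
- tray_handle (a point): centre of the tray's raised black bar handle: a bar 80 mm long along the tray's y, 12 mm thick (x), 16 mm high, its centre 80 mm above the bench and 74 mm from the tray's centre on the tray's -x side (16 mm outside the tray wall, 42 mm above the rim), carried from below by a thin arm 35 mm either side of its middle. Axes as the tray's
- mark_load: loading mark: four corner brackets of dark tape flat on the bench, 216 mm (y) by 132 mm (x) over all; origin at its centre, axes as the tray's when the tray stands on it. The tray starts here. It is to the left or to the right of the scanning mark
- mark_scan: scanning mark: a plain closed rectangle of dark tape, same size, the middle one of the three marks, in front of the scanner's window; origin at its centre, axes as the tray's should be
- mark_out: dispatch mark: a closed rectangle of dark tape with a diagonal cross in it, same size, on the other side of the scanning mark from the loading mark; origin at its centre, axes as the tray's should be
- scanner: hand scanner clamped on its side in a fixed bench bracket behind the scanning mark; origin on the bench below its barrel, axes about as the tray's. Its window looks along -x at the tray. Barrel along x: 45 mm wide, top 116 mm above the bench, front end (x -64 to -44 mm) 58 mm wide, 122 mm high. The pistol grip sticks out level to +y
- scanner_grip (a point): middle of the grip's thickness, opposite the place to squeeze, 85 mm above the bench. The grip is 32 mm thick along x (its back face 16 mm to +x of this point), 30 mm high; it runs along y, from the barrel, 70 mm to -y of this point, to its free end 58 mm to +y. The trigger lies along its -x side. Axes as the scanner's
- trigger_pad (a point): where to press on the trigger's outer (-x) face, 40 mm from its hinge; moves with the trigger. The trigger is 20 mm high and 64 mm long. Over the grip's back face and this point it measures about 57 mm when free and 45 mm when squeezed home
- trigger (a joint): the scanner's sprung trigger: 0 free, 0.30 rad squeezed home; its spring needs about 3 N at the pad to start and 7 N at the end, and returns it when let go
- rack: bystander, to be left alone: black rack full of thin capped tubes, 100 x 200 mm, 90 mm high; origin at the centre of its underside
- gel_bottle: bystander, to be left alone: bottle of hand gel, 56 mm across, 150 mm high; origin at the centre of its underside
- tape_roll: bystander, to be left alone: roll of white tape lying flat, 90 mm across, 25 mm high; origin at the centre of its underside
- jar: bystander, to be left alone: specimen jar, 60 mm across, 65 mm high; origin at the centre of its underside
Things that resemble listed ones, but are neither listed nor needed, are in the scene too. What is shaped like the part that bears tube1_mid but orange or red is not meant.

How it is judged:
By the outcome, as a careful person would: the job done as asked, in the order asked, and still so for the second after the job is handed in, with the robot touching nothing.
Of tube1, tube2, tube3, tube4 only 2 to 4 are there at a start; the rules pass over those that are not, and their reading is None.
At some moment in a run one of tube1, tube2, tube3, tube4 may be knocked a few centimetres aside while the robot is not near it.
Once in a run the grip may slacken for a moment while it holds something.
It also fails if it takes over 210 s, if anything falls off the work surface, if the arm or the gripper's body presses on something with over 40 N, if the wrist force passes 120 N, or if a joint passes its speed limit or range.

ROBOT

A 6-joint arm with a two-finger parallel gripper is mounted at the origin on the work surface. World frame = base frame: x ahead of the robot, y to its left, z up, the work surface at z = 0. Lengths are in m, angles in rad, forces in N, time in s.
With the tool pointing down it reaches from about 0.275 to 0.825 m from the base axis. Payload 4.9 kg.
Tool frame: the origin (TCP) lies midway between the tips of the shut fingers; the grasp point (between the pads) lies 19 mm behind it (bot.grip_depth is the distance from the TCP to the grasp point, in m); z points along the fingers, y is the line along which they close (so a half turn about z gives the same grasp; the last joint's range is limited). The gripper opens to 85 mm and grips with 20 to 120 N. Pads are 22 mm wide; open, the fingers measure 114 mm over their backs; the gripper's body (76 mm by 85 mm) begins 54 mm behind the grasp point. The pads swing forward as they close: fully open they stand 13 mm farther back than shut.
Start: joints at [1.142, 0.326, -0.193, 1.052, 0, 1.437], TCP at [0.16, 0.526, 0.231] pointing down, gripper open.
Joint ranges: [-2.65, 2.65], [-0.97, 1.79], [-1.3, 1.35], [-1.93, 2.1], [-1.47, 1.37], [-3.14, 3.14]. Speed limits (rad/s): [2.57, 2.57, 3.14, 3.14, 3.14, 3.14].

INTERFACE

Orientations are given as a unit quaternion [w, x, y, z].
In Python, from cell import bot gives the robot as it stands. Calls block until the motion is done:
- bot.move_pose(position, orientation): joint-space move of the TCP to a pose.
- bot.move_linear(position, speed=0.15, rotation=None, until_force=None): straight line of the TCP; rotation=None keeps the orientation; speed is the mean speed in m/s. With until_force (N) it stops when the force on the tool has changed by that much, and returns True; else False.
- bot.goto_joints(angles): joint-space move.
- bot.set_gripper(opening, grasp_force=None): opening from 0.0 (shut) to 1.0 (fully open); grasp_force is the grip in N (None keeps the last); returns when the fingers have stopped.
- bot.wait(seconds).
- bot.solve_ik(position, orientation): joint angles nearest the present ones, or None.
- bot.camera(name): name is "side" or "top"; returns the picture (384x512x3 uint8, red, green, blue); there is no depth.
- bot.calibration(name): a dict with "mtx" (3x3 intrinsics, pixels), "k1" (the pictures are not rectified: a ray, as slopes to the right and down, at radius r is drawn at 1 + k1 r^2 times it, then the intrinsics apply), "extrinsics" (4x4, takes a point from world to camera coordinates). Camera axes: x right, y down, z forward; pixel columns grow to the right and rows downward; lengths in m; the calibration is good to about 2 mm. A picture is of the moment at which its call begins. calibration takes no time and is no camera call.
A pose or a line that the arm cannot do raises bot.PlanningError and nothing moves.
- bot.close_job(): hands the job in; it is judged then, once.
Trained networks look in the newest picture that a camera, given by its name, has taken for a name from the list of things; names that differ only in an ending like _2 or _b are one class to them, and where a whole thing is asked for, a point or a joint stands for the part that bears it (a point fixed in the world has none). Each returns a list of dicts, best first, with "confidence" (0 to 1); they miss things now and then, are a little off and sometimes report something else, mostly with a low value. They report only what shows in the picture. A call takes as long as a camera call. They do not tell look-alikes from the thing itself.
- bot.search_frame(camera, thing): "bbox" ([left, top, width, height] in pixels, round what is visible of it).
Readings, each from a call of its own:
- bot.read_clock(): time.
- bot.read_joint_positions(): joint angles.
- bot.read_joint_vel(): joint speeds.
- bot.read_joint_efforts(): joint torques, N m.
- bot.read_position(): TCP position.
- bot.read_tool_rot(): TCP orientation.
- bot.read_ft_force(): force on the tool from outside, world axes, zero at the start.
- bot.read_moment(): the same for the moment, N m.
- bot.read_gripper_width(): opening from 0.0 (shut) to 1.0 (fully open).
- bot.read_finger_force(): force on a finger pad.
Only numpy, scipy, OpenCV 4.12 (cv2) and the standard library are available. Lean on these libraries where they do the work, as an engineer would, in place of code of your own. Each camera call takes 0.05 s, during which the arm holds its last target. There are 200 camera calls.

## Working session

There is one attempt and no reset: what is moved stays moved. The work goes in short steps, each a Python script; the robot and the scene stay as the last script left them, time stands still between calls to the robot, and variables do not carry over. Pictures are saved under pics/ and viewed, at most 14 in all, crops included, and the job is handed in when it is done.

```bash
ls; mkdir -p pics; cat > h.py <<'E'
import numpy as np, cv2
from cell import bot
def snap(cam,fn=None):
    im=bot.camera(cam)
    if fn: cv2.imwrite('pics/'+fn,im[:,:,::-1])
    return im
def ray(cam,uv):
    c=bot.calibration(cam);K=np.array(c['mtx']);E=np.array(c['extrinsics']);k=c['k1']
    uv=np.atleast_2d(np.array(uv,float))
    d=np.c_[(uv[:,0]-K[0,2])/K[0,0],(uv[:,1]-K[1,2])/K[1,1]]
    s=d.copy()
    for _ in range(20): s=d/(1+k*(s**2).sum(1,keepdims=True))
    R=E[:3,:3];o=-R.T@E[:3,3]
    return o,np.c_[s,np.ones(len(s))]@R
def at_z(cam,uv,z):
    o,D=ray(cam,uv); return o+D*((z-o[2])/D[:,2:])
def proj(cam,P):
    c=bot.calibration(cam);K=np.array(c['mtx']);E=np.array(c['extrinsics']);k=c['k1']
    p=np.atleast_2d(P)@E[:3,:3].T+E[:3,3];s=p[:,:2]/p[:,2:]
    s=s*(1+k*(s**2).sum(1,keepdims=True)); return s@K[:2,:2].T+K[:2,2]
E
python3 - <<'E'
from h import *
np.set_printoptions(precision=4,suppress=True)
for c in('top','side'):
    im=snap(c,c+'0.png');cal=bot.calibration(c);print(c,cal)
    for t in ['tube1_mid','tray_mid','mark_load','mark_scan','mark_out','scanner','trigger','rack','gel_bottle','tape_roll','jar']:
        print(t,[(np.round(d['bbox']).tolist(),round(d['confidence'],2)) for d in bot.search_frame(c,t)])
print(bot.read_clock(),bot.read_tool_rot())
E
```

```text
pics
top {'mtx': array([[420.148 ,   0.    , 255.3869],
       [  0.    , 420.148 , 195.6971],
       [  0.    ,   0.    ,   1.    ]]), 'k1': 0.0027433378992308987, 'extrinsics': array([[-0.0062, -0.9999,  0.0091,  0.0247],
       [-0.9916,  0.0049, -0.1293,  0.572 ],
       [ 0.1293, -0.0098, -0.9916,  1.1592],
       [ 0.    ,  0.    ,  0.    ,  1.    ]])}
tube1_mid [([171.0, 207.0, 24.0, 38.0], 0.85), ([91.0, 209.0, 22.0, 38.0], 0.74), ([227.0, 252.0, 28.0, 29.0], 0.56), ([163.0, 129.0, 24.0, 24.0], 0.22)]
tray_mid [([292.0, 174.0, 69.0, 53.0], 0.65)]
mark_load [([248.0, 194.0, 16.0, 29.0], 0.28)]
mark_scan [([198.0, 87.0, 66.0, 87.0], 0.59), ([210.0, 182.0, 75.0, 49.0], 0.57)]
mark_out [([135.0, 188.0, 77.0, 46.0], 0.9)]
scanner [([186.0, 85.0, 77.0, 90.0], 0.81), ([282.0, 125.0, 24.0, 23.0], 0.57), ([171.0, 209.0, 25.0, 36.0], 0.5)]
trigger [([374.0, 190.0, 21.0, 31.0], 0.66), ([126.0, 147.0, 30.0, 34.0], 0.56)]
rack []
gel_bottle [([281.0, 126.0, 27.0, 22.0], 0.6)]
tape_roll [([124.0, 146.0, 34.0, 36.0], 0.87)]
jar [([164.0, 127.0, 21.0, 27.0], 0.75)]
side {'mtx': array([[408.7
[... 557 characters left out ...]
, 51.0, 21.0], 0.66)]
mark_scan [([278.0, 158.0, 12.0, 6.0], 0.47)]
mark_out [([197.0, 149.0, 60.0, 45.0], 0.74), ([258.0, 219.0, 77.0, 76.0], 0.56)]
scanner [([282.0, 144.0, 59.0, 60.0], 0.58), ([330.0, 225.0, 81.0, 91.0], 0.38)]
trigger [([329.0, 223.0, 80.0, 92.0], 0.56), ([279.0, 157.0, 10.0, 6.0], 0.43), ([279.0, 140.0, 12.0, 19.0], 0.34), ([278.0, 148.0, 50.0, 59.0], 0.33)]
rack [([332.0, 222.0, 80.0, 91.0], 0.97), ([275.0, 137.0, 16.0, 24.0], 0.56), ([258.0, 221.0, 78.0, 74.0], 0.5)]
gel_bottle [([328.0, 176.0, 21.0, 52.0], 0.8)]
tape_roll [([240.0, 132.0, 27.0, 23.0], 0.88)]
jar [([277.0, 138.0, 12.0, 24.0], 0.62), ([203.0, 162.0, 24.0, 22.0], 0.39)]
1.2 [0.     0.1469 0.9892 0.    ]
```

```bash
cd pics; python3 -c "
import cv2
a=cv2.imread('top0.png')[70:300,70:410];cv2.imwrite('t0.png',cv2.resize(a,(800,541),interpolation=cv2.INTER_CUBIC))
a=cv2.imread('side0.png')[110:320,150:430];cv2.imwrite('s0.png',cv2.resize(a,(800,600),interpolation=cv2.INTER_CUBIC))"
```

```text
(no output)
```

View pics/t0.png

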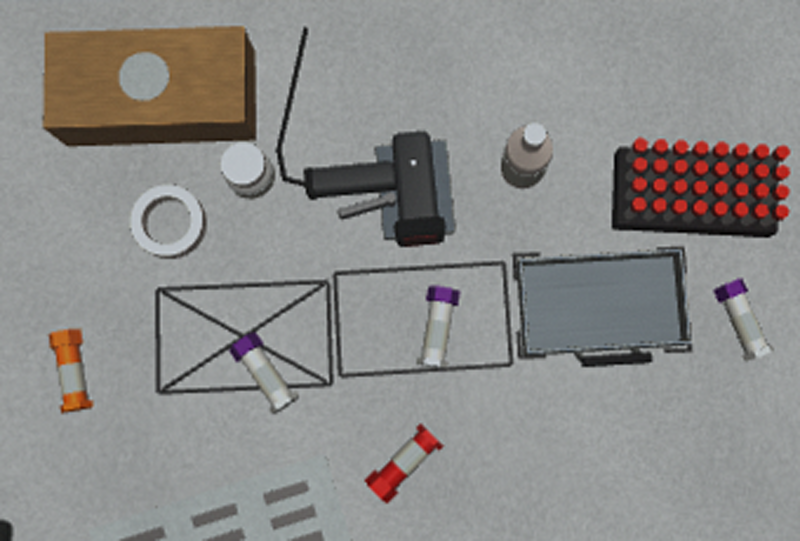

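View pics/s0.png

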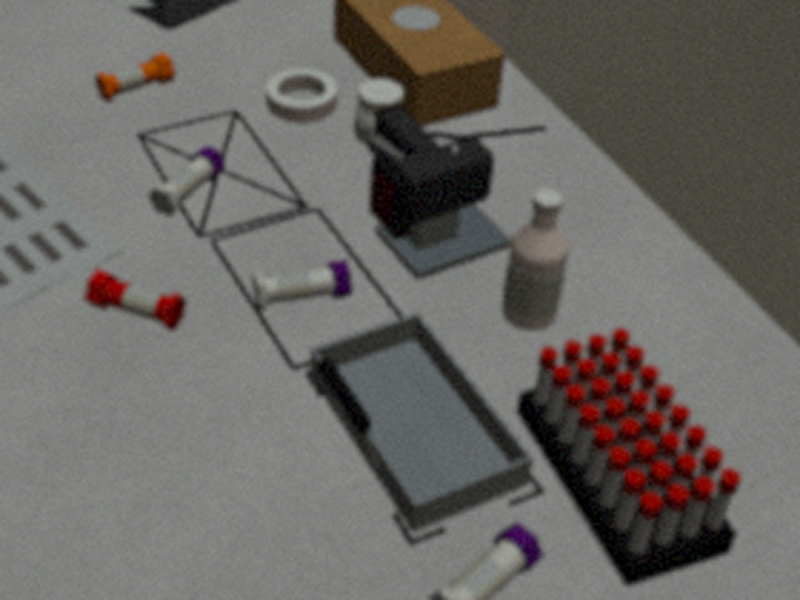

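The pictures show three purple-capped tubes, with centres at about (266,375), (437,328) and (745,320) in t0. The orange and red ones are decoys. The loading mark and tray are on the right (-y), and the dispatch mark is on the left. The scanner grip is at about (350,182). Next I fit the poses.

```bash
cat >> h.py <<'E'
from scipy.optimize import minimize
def t0(p): return np.array(p,float)/(800/340)+70
def tubes(im,cam='top'):
    """purple caps + bright barrel -> list of (x,y,angle towards cap)"""
    hsv=cv2.cvtColor(im,cv2.COLOR_RGB2HSV).astype(int)
    pur=((hsv[...,0]>125)&(hsv[...,0]<160)&(hsv[...,1]>70)).astype(np.uint8)
    g=cv2.cvtColor(im,cv2.COLOR_RGB2GRAY).astype(float)
    br=((g-cv2.medianBlur(im,51).mean(2)>14)&(hsv[...,1]<60)).astype(np.uint8)
    out=[]
    n,_,st,ce=cv2.connectedComponentsWithStats(pur)
    for i in range(1,n):
        if st[i,4]<15: continue
        c=at_z(cam,ce[i],.02)[0]
        m,lab,s2,_=cv2.connectedComponentsWithStats(cv2.morphologyEx(((pur|br)),cv2.MORPH_CLOSE,np.ones((3,3),np.uint8)))
        l=np.bincount(lab[_l:=(pur>0)&(cv2.circle(np.zeros_like(pur),tuple(int(v) for v in ce[i]),8,1,-1)>0)]).argmax()
        v,u=np.where(lab==l); P=at_z(cam,np.c_[u,v],.02)[:,:2]
        r=cv2.minAreaRect(P.astype(np.float32)*1000); 
        m0=P.mean(0); d=np.linalg.svd(P-m0,full_matrices=False)[2][0]
        if d@(c[:2]-m0)<0: d=-d
        pr=(P-m0)@d; mid=m0+d*(pr.max()+pr.min())/2
        w=(P-m0)@[-d[1],d[0]]
        out.append((*mid,np.arctan2(d[1],d[0]),np.ptp(pr),np.ptp(w)))
    return out
def outline(im,cam,segs,x0,z,dark=True):
    """fit (x,y,yaw) so that the local line segments lie on dark pixels"""
    g=cv2.GaussianBlur(cv2.cvtColor(im,cv2.COLOR_RGB2GRAY).astype(np.float32),(0,0),1.0)
    pts=np.concatenate([np.linspace(a,b,60) for a,b in segs])
    def f(p):
        c,s=np.cos(p[2]),np.sin(p[2])
        W=np.c_[pts@np.array([[c,s],[-s,c]])+p[:2],np.full(len(pts),z)]
        q=proj(cam,W).astype(np.float32)
        v=cv2.remap(g,q[:,0],q[:,1],cv2.INTER_LINEAR)
        return v.mean()*(1 if dark else -1)
    best=None
    for dx in(-.005,0,.005):
        for dy in (-.005,0,.005):
            x=np.array(x0)+[dx,dy,0]
            r=minimize(f,x,method='Nelder-Mead',options=dict(initial_simplex=[x,x+[.004,0,0],x+[0,.004,0],x+[0,0,.03]],xatol=1e-5,fatol=1e-3))
            if best is None or r.fun<best.fun: best=r
    return best.x,best.fun
def box(hx,hy): 
    c=[(-hx,-hy),(hx,-hy),(hx,hy),(-hx,hy)]; return [(np.array(c[i]),np.array(c[(i+1)%4])) for i in range(4)]
def brackets(hx,hy,l=.018):
    o=[]
    for sx in(-1,1):
        for sy in(-1,1):
            c=np.array([sx*hx,sy*hy]); o+=[(c,c-[sx*l,0]),(c,c-[0,sy*l])]
    return o
MC={'out':[(158,289),(328,281),(331,384),(159,392)],'scan':[(335,271),(504,262),(512,365),(341,376)],'load':[(514,254),(684,248),(691,350),(520,358)]}
E
cat > a.py <<'E'
from h import *
np.set_printoptions(precision=4,suppress=True)
it=cv2.imread('pics/top0.png')[:,:,::-1].copy();s=cv2.imread('pics/side0.png')[:,:,::-1].copy()
for t in tubes(it): print('tube',np.round(t,4))
for k,v in MC.items():
    c=at_z('top',t0(v),0)[:,:2]; print(k,'corners',c.tolist()); m=c.mean(0); e=c[0]-c[1]; y=np.arctan2(-e[0],e[1]); print(' size',np.linalg.norm(c[0]-c[1]),np.linalg.norm(c[1]-c[2]),m,y)
    for cam,i in(('top',it),('side',s)):
        print(' fit',cam,*outline(i,cam,(brackets if k=='load' else box)(.0635,.1055),[*m,y],0))
c=at_z('top',t0([(582,361),(651,358),(617,359)]),.088); print('handle',c)
c=at_z('top',t0([(518,257),(683,250),(689,349),(525,354)]),.038); print('rim',c, c.mean(0))
print('grip free end back/front',at_z('top',t0([(306,170),(308,197),(393,163),(398,192)]),.1))
print('barrel',at_z('top',t0([(395,133),(429,132),(398,240),(443,238)]),.118))
print('trigger end',at_z('top',t0([(340,213),(395,200)]),.095))
E
python3 a.py
```

```text
tube [ 0.5724 -0.3467  0.8292  0.0469  0.0397]
tube [ 0.565   0.0152 -0.0737  0.0414  0.038 ]
tube [0.5073 0.2495 0.4535 0.0427 0.0418]
out corners [[0.5871386000941636, 0.36763691791259795], [0.5961871783652529, 0.1562261455657479], [0.46792207868964125, 0.15150763851939172], [0.4593656879794999, 0.36255423673730053]]
 size 0.2116043275384974 0.12835186053790223 [0.5277 0.2595] 0.042774825580813663
 fit top [0.5282 0.261  0.0388] 94.3614730834961
 fit side [0.5268 0.2575 0.0374] 94.43698120117188
scan corners [[0.6087828748520365, 0.14758114832141495], [0.6192001559737919, -0.06409713919853852], [0.4900606969581438, -0.07205995635748541], [0.4776881721076588, 0.13925902474558424]]
 size 0.21193446428872714 0.12938472217368271 [0.5489 0.0377] 0.04917312764356692
 fit top [0.5491 0.0397 0.0577] 97.26435852050781Traceback (most recent call last):
  File "a.py", line 8, in <module>
    print(' fit',cam,*outline(i,cam,(brackets if k=='load' else box)(.0635,.1055),[*m,y],0))
                      ~~~~~~~^^^^^^^^^^^^^^^^^^^^^^^^^^^^^^^^^^^^^^^^^^^^^^^^^^^^^^^^^^^^^^
  File "h.py", line 58, in outline
    r=minimize(f,x,method='Nelder-Mead',options=dict(initial_simplex=[x,x+[.004,0,0],x+[0,.004,0],x+[0,0,.03]],xatol=1e-5,fatol=1e-3))
    res = _minimize_neldermead(fun, x0, args, callback, bounds=bounds,
                               **options)
    fxr = func(xr)
    fx = function(np.copy(x), *(wrapper_args + args))
  File "h.py", line 51, in f
    q=proj(cam,W).astype(np.float32)
      ~~~~^^^^^^^
  File "h.py", line 18, in proj
    c=bot.calibration(cam);K=np.array(c['mtx']);E=np.array(c['extrinsics']);k=c['k1']
ValueError: time passes only in moves, steps and waits
```

```bash
python3 - <<'E'
s=open('h.py').read()
s=s.replace("c=bot.calibration(cam);","c=cal(cam);").replace("def snap","import functools\n@functools.lru_cache\ndef cal(cam): return bot.calibration(cam)\ndef snap",1)
open('h.py','w').write(s)
E
python3 a.py; python3 - <<'E'
from h import *
im=cv2.imread('pics/top0.png')[:,:,::-1]
for a,b in(((245,346),(286,404)),((441,294),(434,362)),((732,290),(758,352))):
    for t in np.linspace(-.2,1.3,16): 
        p=t0(np.array(a)*(1-t)+np.array(b)*t); print(im[int(p[1]),int(p[0])],end='')
    print()
E
```

```text
tube [ 0.5724 -0.3467  0.8292  0.0469  0.0397]
tube [ 0.565   0.0152 -0.0737  0.0414  0.038 ]
tube [0.5073 0.2495 0.4535 0.0427 0.0418]
out corners [[0.5871386000941636, 0.36763691791259795], [0.5961871783652529, 0.1562261455657479], [0.46792207868964125, 0.15150763851939172], [0.4593656879794999, 0.36255423673730053]]
 size 0.2116043275384974 0.12835186053790223 [0.5277 0.2595] 0.042774825580813663
 fit top [0.5282 0.261  0.0388] 94.3614730834961
 fit side [0.5268 0.2575 0.0374] 94.43698120117188
scan corners [[0.6087828748520365, 0.14758114832141495], [0.6192001559737919, -0.06409713919853852], [0.4900606969581438, -0.07205995635748541], [0.4776881721076588, 0.13925902474558424]]
 size 0.21193446428872714 0.12938472217368271 [0.5489 0.0377] 0.04917312764356692
 fit top [0.5491 0.0397 0.0577] 97.26435852050781
 fit side [0.5479 0.0415 0.0626] 80.387451171875
load corners [[0.6293160322301113, -0.07681409817213389], [0.6359831708417079, -0.2910169158885232], [0.5074358609663017, -0.294757705853265], [0.4986686823879368, -0.08211496089323367]]
 size 0.21430655112456767 0.1286017277713
[... 587 characters left out ...]
0.0142 0.118 ]]
trigger end [[0.6621 0.1334 0.095 ]
 [0.6773 0.0695 0.095 ]]
[110 113 112][ 84  39 109][ 91  42 120][138 112 157][187 193 199][185 193 198][158 165 165][154 163 162][153 162 162][156 164 164][184 191 194][187 193 198][126 132 130][159 161 161][163 166 165][152 156 156]
[153 156 156][105  63 130][100  48 128][ 95  37 124][186 193 188][186 194 193][160 167 168][155 163 163][153 161 161][154 160 160][174 182 185][188 194 199][188 194 200][71 70 70][154 159 158][150 153 153]
[155 158 157][125 103 138][ 97  40 124][ 93  38 123][186 193 199][185 191 195][172 179 182][152 161 159][151 159 156][152 160 158][148 158 152][186 193 199][186 192 193][157 159 158][149 153 152][162 165 165]
```

```bash
python3 - <<'E'
s=open('h.py').read()
a=s.index("    g=cv2.cvtColor(im,cv2.COLOR_RGB2GRAY).astype(float)\n    br="); b=s.index("    out=[]\n    n,_,st")
s=s[:a]+"    br=((hsv[...,2]>176)&(hsv[...,1]<60)).astype(np.uint8)\n    V,U=np.where(pur|br); W=at_z(cam,np.c_[U,V],.02)[:,:2]\n"+s[b:]
a=s.index("        m,lab,s2"); b=s.index("        m0=P.mean(0)")
s=s[:a]+"        P=W[np.linalg.norm(W-c[:2],axis=1)<.1]\n"+s[b:]
open('h.py','w').write(s)
E
python3 - <<'E'
from h import *
np.set_printoptions(precision=4,suppress=True)
it=cv2.imread('pics/top0.png')[:,:,::-1].copy();s=cv2.imread('pics/side0.png')[:,:,::-1].copy()
for t in tubes(it): print('tube',np.round(t,4))
for c,i in(('top',it),('side',s)):
    print(c,'rim',outline(i,c,box(.056,.098),[.566,-.185,.027],.037))
    h=[((-.074+d,-.036),(-.074+d,.036)) for d in(-.003,0,.003)]
    print(c,'rim+handle at z',outline(i,c,[(np.array(a),np.array(b)) for a,b in h],[.566,-.185,.027],.085))
E
```

```text
tube [ 0.5445 -0.3575  0.4369  0.0959  0.0384]
tube [ 0.5389  0.0202 -0.1675  0.0959  0.0384]
tube [0.4846 0.2342 0.5996 0.096  0.0377]
top rim (array([ 0.5617, -0.1765,  0.0562]), np.float64(80.43893432617188))
top rim+handle at z (array([ 0.5655, -0.1787,  0.0638]), np.float64(45.00510787963867))
side rim (array([ 0.5566, -0.1963,  0.0373]), np.float64(43.609615325927734))
side rim+handle at z (array([ 0.5607, -0.1867,  0.044 ]), np.float64(12.74018669128418))
```

```bash
cat >> h.py <<'E'
from scipy.spatial.transform import Rotation as Ro
def quat(yaw):
    x=np.array([np.cos(yaw),np.sin(yaw),0]);z=np.array([0,0,-1.])
    q=Ro.from_matrix(np.c_[x,np.cross(z,x),z]).as_quat(); return q[[3,0,1,2]]
def pose(p,yaw):
    """down-pointing pose, tool x along yaw (or its half turn, whichever turns the joints less)"""
    j0=np.array(bot.read_joint_positions()); best=None
    for k in(0,np.pi):
        j=bot.solve_ik(p,quat(yaw+k))
        if j is not None:
            c=np.abs(np.array(j)-j0).max()+ .2*abs(j[5])
            if best is None or c<best[0]: best=(c,yaw+k)
    return best[1]
def go(p,yaw):
    y=pose(p,yaw); bot.move_pose(p,quat(y)); return y
TRAY=np.array([.5645,-.1835,.035])
def intray(lx,ly,T=TRAY):
    c,s=np.cos(T[2]),np.sin(T[2]); return T[:2]+[c*lx-s*ly,s*lx+c*ly]
def st(m=''): print(m,'w%.3f F%.1f t%.1f'%(bot.read_gripper_width(),bot.read_finger_force(),bot.read_clock()),np.round(bot.read_position(),4),np.round(bot.read_ft_force(),1))
def pick(x,y,a):
    bot.set_gripper(.65); go([x,y,.12],a)
    if bot.move_linear([x,y,.005],speed=.12,until_force=15): print('touched'); st()
    bot.set_gripper(0,grasp_force=40); st('grasp')
    bot.move_linear([x,y,.08],speed=.15); st('lift')
    return bot.read_gripper_width()>.2
def place(ly):
    p=intray(0,ly); z=.09
    q=bot.read_position()
    yaw=pose([*p,z],TRAY[2])
    bot.move_linear([p[0],q[1],z],speed=.2)
    bot.move_linear([*p,z],speed=.2,rotation=quat(yaw)); st('over')
    if bot.read_gripper_width()<.2: print('LOST');return False
    bot.move_linear([*p,.011],speed=.08,until_force=12); st('down')
    bot.set_gripper(.43); bot.move_linear([*p,.13],speed=.15); return True
def away(): bot.goto_joints([1.142,.326,-.193,1.052,0,1.437])
E
python3 - <<'E'
from h import *
snap('top');ts=tubes(bot.camera('top'));print(np.round(ts,4))
t=min(ts,key=lambda t:t[1])
bot.move_linear([.3,.3,.25],speed=.2)
if pick(*t[:3]): place(-.052)
snap('top','t1.png'); snap('side','s1.png'); print(np.round(tubes(snap('top')),4))
E
```

```text
[[ 0.5718 -0.3452  0.4256  0.156   0.0412]
 [ 0.5389  0.0201 -0.163   0.0959  0.0384]
 [ 0.4846  0.2342  0.6008  0.096   0.0377]]
grasp w0.429 F39.5 t7.1 [ 0.5726 -0.3458  0.0065] [-0.9  1.5  6.4]
lift w0.428 F40.0 t7.8 [ 0.5714 -0.3448  0.0793] [ 0.1 -0.1 -1.1]
over w0.428 F40.2 t8.7 [ 0.5666 -0.2357  0.0898] [ 0.1  0.6 -0.6]
down w0.427 F41.9 t9.6 [ 0.5655 -0.2351  0.0137] [-0.7  0.6  6.3]
[[ 0.5735  0.0157  1.2145  0.1973  0.1953]
 [ 0.5119  0.2556 -1.4731  0.1989  0.1984]]
```

```bash
cd pics; python3 -c "
import cv2
a=cv2.imread('t1.png')[70:300,70:410];cv2.imwrite('t1c.png',cv2.resize(a,(800,541),interpolation=cv2.INTER_CUBIC))
a=cv2.imread('s1.png')[130:310,180:420];cv2.imwrite('s1c.png',cv2.resize(a,(800,600),interpolation=cv2.INTER_CUBIC))"
```

```text
(no output)
```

View pics/t1c.png

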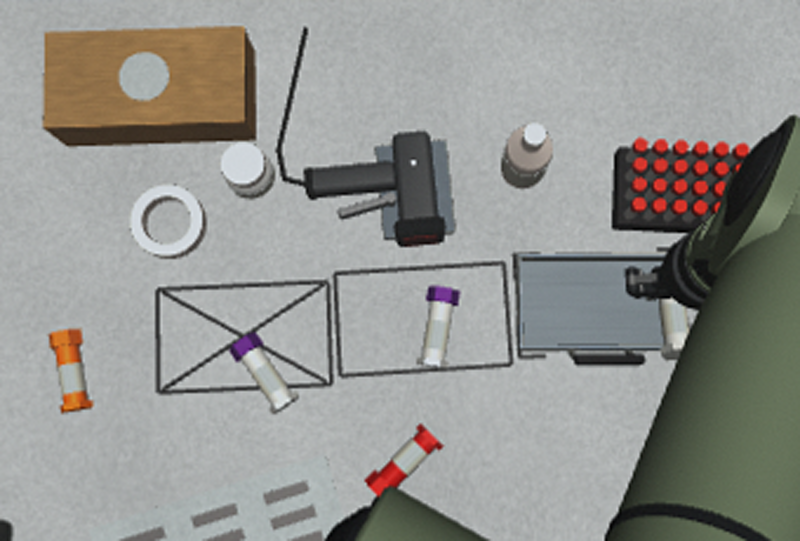

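View pics/s1c.png

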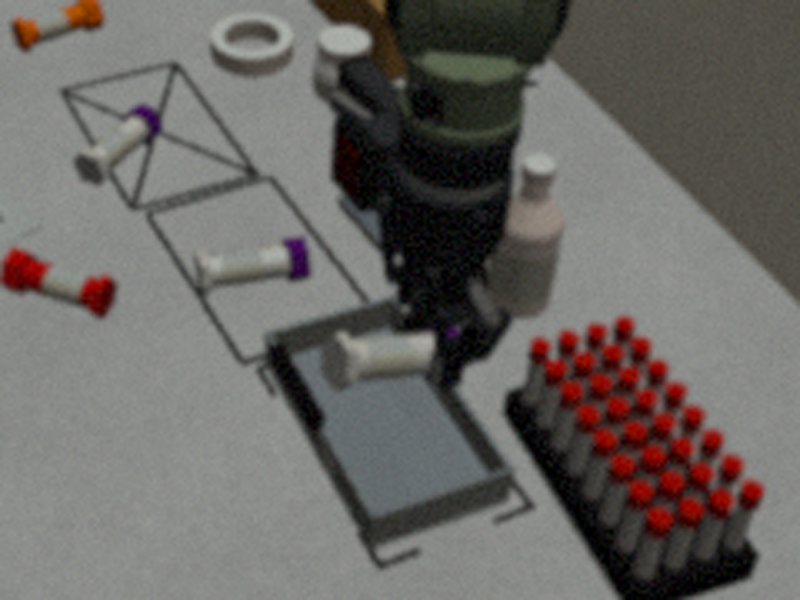

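The gripper still holds the tube, by its cap: the release opening equalled the cap width, and a stray bright pixel had shifted the measured centre. I'll lay it on free bench at about (0.40,-0.20), look again with a more robust detector, and re-measure the tray.

```bash
python3 - <<'E'
s=open('h.py').read()
a=s.index("        m0=P.mean(0)"); b=s.index("        if d@(c[:2]")
s=s[:a]+"""        # robust: scan the axis angle for most support in the 96 x 40 mm tube outline
        L=P-c[:2]; best=max(np.arange(0,2*np.pi,.02),key=lambda a:np.sum((L@[np.cos(a),np.sin(a)]<.012)&(L@[np.cos(a),np.sin(a)]>-.09)&(abs(L@[-np.sin(a),np.cos(a)])<.02)))
        d=np.array([np.cos(best),np.sin(best)]); u=L@d
        P=P[(u<.016)&(u>-.095)&(abs(L@[-d[1],d[0]])<.024)]
        if len(P)<60: continue
        m0=P.mean(0); d=np.linalg.svd(P-m0,full_matrices=False)[2][0]
"""+s[b:]
open('h.py','w').write(s)
E
python3 - <<'E'
from h import *
np.set_printoptions(precision=4,suppress=True)
bot.set_gripper(0,grasp_force=30); st('regrip')
x,y=.43,-.20
bot.move_linear([x,y,.13],speed=.2,rotation=quat(pose([x,y,.13],.0)))
bot.move_linear([x,y,.01],speed=.08,until_force=8); st('down')
bot.set_gripper(.7); bot.move_linear([x,y,.15]); away()
it=snap('top','t2.png');print(np.round(tubes(it),4)); s=snap('side','s2.png')
for c,i in(('top',it),('side',s)):
    print(c,'rim',outline(i,c,box(.056,.098),[.5645,-.1835,.035],.037))
    h=[((-.074+d,-.036),(-.074+d,.036)) for d in(-.003,0,.003)]
    print(c,'handle',outline(i,c,[(np.array(a),np.array(b)) for a,b in h],[.5645,-.1835,.035],.085))
a=it[70:300,70:410,::-1];cv2.imwrite('pics/t2c.png',cv2.resize(a,(800,541),interpolation=cv2.INTER_CUBIC))
print(bot.read_clock())
E
```

```text
regrip w0.433 F32.6 t11.1 [ 0.5661 -0.2353  0.1295] [-0.3 -0.3 -0.8]
down w0.429 F32.6 t13.7 [ 0.4304 -0.2002  0.0104] [-0.7 -0.2 -1.4]
[[ 0.5389  0.0202 -0.1672  0.0959  0.0384]
 [ 0.4846  0.2342  0.6013  0.096   0.0377]
 [ 0.3967 -0.2017  0.0238  0.0935  0.0379]]
top rim (array([ 0.5619, -0.1728,  0.0092]), np.float64(80.14956665039062))
top handle (array([ 0.5656, -0.1733,  0.0266]), np.float64(44.849239349365234))
side rim (array([ 0.5565, -0.192 , -0.0162]), np.float64(43.08464431762695))
side handle (array([ 0.5608, -0.1831, -0.0064]), np.float64(13.85914134979248))
17.9333
```

View pics/t2c.png

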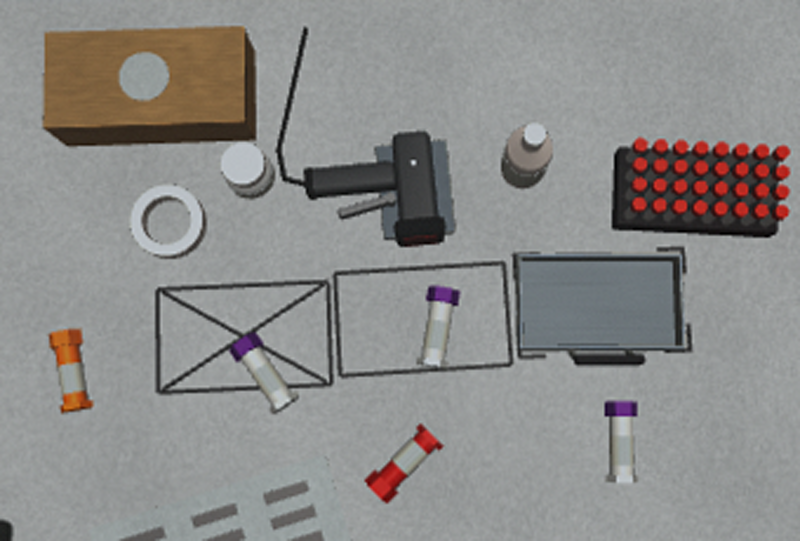

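The tray was nudged by about 5 mm and turned about 0.04 rad. I'll take it by the handle and slide it square onto the loading mark before loading it.

```bash
cat >> h.py <<'E'
def handle(im,guess):
    """handle centre (x,y) and bar yaw from the black bar in the top picture; guess in world xy"""
    g=cv2.cvtColor(im,cv2.COLOR_RGB2GRAY)
    v,u=np.where(g<60); W=at_z('top',np.c_[u,v],.086)[:,:2]
    W=W[(abs(W[:,1]-guess[1])<.052)&(abs(W[:,0]-guess[0])<.014)]
    ys=np.sort(W[:,1]); m=W.mean(0)
    f=np.polyfit(W[:,1]-m[1],W[:,0],1)
    return m,-np.arctan(f[0]),ys[2]+.0385,ys[-3]-.0385,len(W)
LOAD=np.array([.5685,-.1842,.025]);SCAN=np.array([.5485,.0402,.0595]);OUT=np.array([.5277,.2595,.0385])
def hpos(M): return M[:2]-.074*np.array([np.cos(M[2]),np.sin(M[2])])
def grab(h,yaw,F=100):
    bot.set_gripper(.6); go([*h,.15],yaw+np.pi/2); bot.move_linear([*h,.061],speed=.12,until_force=15)
    bot.set_gripper(0,grasp_force=F); st('handle')
def slide(p,yaw,speed=.08):
    q=quat(pose([*p,.061],yaw+np.pi/2)); z=bot.read_position()[2]
    bot.move_linear([*p,z],speed=speed,rotation=q); st('slid')
E
python3 - <<'E'
from h import *
np.set_printoptions(precision=4,suppress=True)
for f,g in(('top0.png',(.491,-.185)),('t2.png',(.491,-.177))):
    im=cv2.imread('pics/'+f)[:,:,::-1].copy(); H=handle(im,g); print(H)
y0=H[2]
grab([.490,y0],-.012)
t=hpos(LOAD); print('target',t)
p=bot.read_position()
slide([t[0],p[1]+t[1]-y0],LOAD[2])
bot.set_gripper(.35); bot.move_linear([t[0],t[1],.16]); away()
it=snap('top','t3.png'); print(handle(it,t)); print(np.round(tubes(it),4))
s=snap('side','s3.png')
a=cv2.resize(it[160:240,280:370,::-1],(675,600),interpolation=cv2.INTER_CUBIC);cv2.imwrite('pics/t3c.png',a)
E
```

```text
(array([ 0.4928, -0.1833]), np.float64(0.04078004532431847), np.float64(-0.18470608256980636), np.float64(-0.17767989255727507), 132)
(array([ 0.4942, -0.176 ]), np.float64(0.012875534359350824), np.float64(-0.18244963367726202), np.float64(-0.16966393912043734), 156)
handle w0.121 F98.4 t22.3 [ 0.4911 -0.1827  0.062 ] [1.3 0.7 6.1]
target [ 0.4945 -0.186 ]
slid w0.118 F98.2 t22.5 [ 0.4947 -0.1867  0.0621] [ 0.8 -0.6  1.7]
(array([ 0.4951, -0.1794]), np.float64(0.03392908730271535), np.float64(-0.17936462095224326), np.float64(-0.17761321334404442), 133)
[[ 0.5391  0.0199 -0.1603  0.0954  0.0384]
 [ 0.4846  0.2342  0.5996  0.096   0.0377]
 [ 0.3967 -0.2017  0.0231  0.0935  0.0379]]
```

View pics/t3c.png

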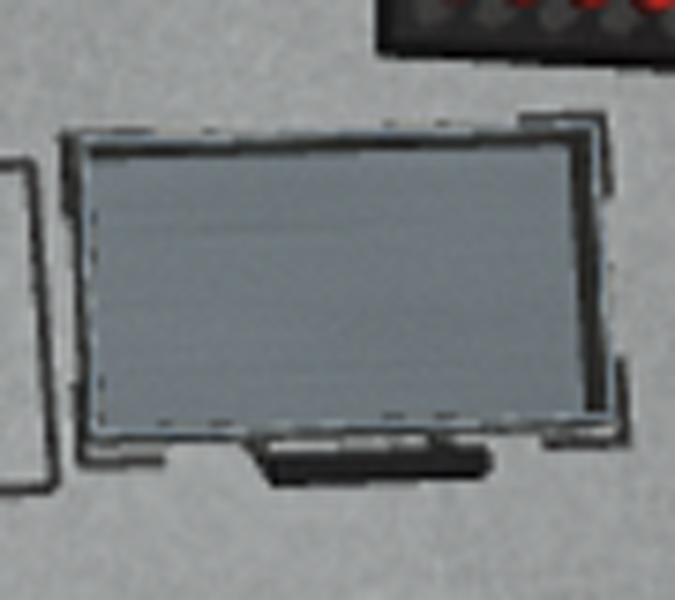

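The tray sits inside the brackets. Its light rim has corners at about (80,135), (600,126), (614,425) and (92,440) in the crop. I'll compute its pose from these.

```bash
cat >> h.py <<'E'
def rimfit(im,T,cam='top'):
    return outline(im,cam,box(.0575,.0995),T,.038,dark=False)
E
python3 - <<'E'
from h import *
np.set_printoptions(precision=4,suppress=True)
c=np.array([(80,135),(600,126),(614,425),(92,440)])/7.5+[280,160]-.4
P=at_z('top',c,.038)[:,:2];print(P.tolist(),P.mean(0),[np.linalg.norm(P[i]-P[i-1]) for i in range(4)])
it=cv2.imread('pics/t3.png')[:,:,::-1].copy();s=cv2.imread('pics/s3.png')[:,:,::-1].copy()
b=np.array([(62,130),(604,113),(630,444),(80,466)])/7.5+[280,160]-.4
P=at_z('top',b,0)[:,:2];print('load',P.mean(0),[np.linalg.norm(P[i]-P[i-1]) for i in range(4)])
# saliency of light-blue rim: b - r high & bright
for cam,i in(('top',it),('side',s)):
    x=i.astype(int); g=np.clip((x[...,2]-x[...,0])*6,0,255).astype(np.uint8); print(cam,rimfit(np.dstack([g]*3),LOAD,cam))
    print(cam,'load',outline(i,cam,brackets(.0635,.1055),LOAD,0))
E
```

```text
[[0.6237268669931149, -0.07861368313476097], [0.6262991353065827, -0.27766683853086516], [0.5117173121001021, -0.2785757004741718], [0.507113285089281, -0.0811688984194952]] [ 0.5672 -0.179 ] [np.float64(0.11664157324724966), np.float64(0.19906977479623086), np.float64(0.11458542769197645), np.float64(0.19746048354587464)]
load [ 0.5694 -0.1848] [np.float64(0.13256443095216527), np.float64(0.21436077664450892), np.float64(0.13100359101588396), np.float64(0.2146629941974541)]
top (array([ 0.5777, -0.1895,  0.1087]), np.float64(-45.75210952758789))
top load (array([ 0.5668, -0.185 ,  0.0392]), np.float64(88.00747680664062))
side (array([ 0.5945, -0.1671, -0.2536]), np.float64(-21.255596160888672))
side load (array([ 0.5706, -0.1679,  0.0215]), np.float64(65.55979919433594))
```

```bash
sed -i 's/^TRAY=.*/TRAY=np.array([.568,-.180,.022])/; s/def place(ly):/def place(ly,z=.09):/; s/; z=.09$//; s/set_gripper(.43)/set_gripper(.46)/' h.py
sed -i 's/    q=bot.read_position()$/    q=bot.read_position(); bot.move_linear([q[0],q[1],z])/' h.py
python3 - <<'E'
from h import *
if pick(.3967,-.2017,.0235): place(-.052,.13)
away()
it=snap('top','t4.png'); ts=tubes(it); print(np.round(ts,4)); print(handle(it,hpos(TRAY)))
E
```

```text
grasp w0.313 F39.0 t31.1 [ 0.3972 -0.202   0.0058] [-1.2  1.2  4.6]
lift w0.311 F39.2 t31.8 [ 0.3965 -0.2015  0.0797] [-0.3  0.1 -0.4]
over w0.314 F39.3 t33.6 [ 0.5683 -0.233   0.1301] [ 0.3  0.9 -0.5]
down w0.309 F39.3 t35.2 [ 0.5696 -0.2322  0.0116] [0.1 0.  0.2]
[[ 0.5726 -0.2348  0.0373  0.0945  0.038 ]
 [ 0.5391  0.0201 -0.1645  0.0954  0.0384]
 [ 0.5372  0.2178  0.6658  0.0953  0.0383]]
(array([ 0.49509437, -0.17937848]), np.float64(0.03170438072745684), np.float64(-0.17936462095224326), np.float64(-0.17503087218162441), 133)
```

```bash
python3 - <<'E'
from h import *
for ly in(0,.052):
    ts=[t for t in tubes(snap('top')) if t[1]>-.05]; t=min(ts,key=lambda t:t[1]); print(np.round(t,4))
    if pick(*t[:3]): place(ly)
    away()
it=snap('top','t5.png'); print(np.round(tubes(it),4)); h=handle(it,hpos(TRAY));print(h)
s=snap('side','s5.png')
a=cv2.resize(it[160:240,280:370,::-1],(450,400),interpolation=cv2.INTER_CUBIC)
b=cv2.resize(s[210:300,250:340,::-1],(350,400))
cv2.imwrite('pics/t5c.png',cv2.hconcat([a,b]))
E
```

```text
[ 0.5389  0.0201 -0.167   0.0959  0.0384]
grasp w0.311 F39.3 t43.6 [0.5396 0.0201 0.0059] [-1.6 -0.   6.7]
lift w0.314 F39.3 t44.3 [0.5384 0.0202 0.0795] [ 0.   0.3 -0.8]
over w0.312 F39.4 t46.0 [ 0.5675 -0.1791  0.0898] [ 0.6  0.2 -0.9]
down w0.314 F39.4 t47.1 [ 0.5685 -0.1802  0.0115] [ 0.8 -0.  -0. ]
[0.5371 0.2179 0.6658 0.0953 0.0383]
grasp w0.307 F39.4 t54.9 [0.5378 0.218  0.0059] [-0.2  0.2  6.3]
lift w0.312 F39.3 t55.5 [0.5366 0.2177 0.0794] [-0.  -0.7 -0.8]
over w0.314 F39.3 t58.0 [ 0.5668 -0.1271  0.0899] [ 0.4  0.1 -0.9]
down w0.312 F39.4 t59.1 [ 0.5674 -0.1282  0.0115] [-0.5  0.4 -1.7]
[[ 0.6039 -0.2071  1.5924  0.0883  0.0388]
 [ 0.6034 -0.194  -1.5165  0.1132  0.0421]
 [ 0.6019 -0.1695  1.6178  0.1118  0.0417]]
(array([ 0.49500888, -0.17939261]), np.float64(0.03200359065139589), np.float64(-0.17936462095224326), np.float64(-0.17503087218162441), 132)
```

View pics/t5c.png

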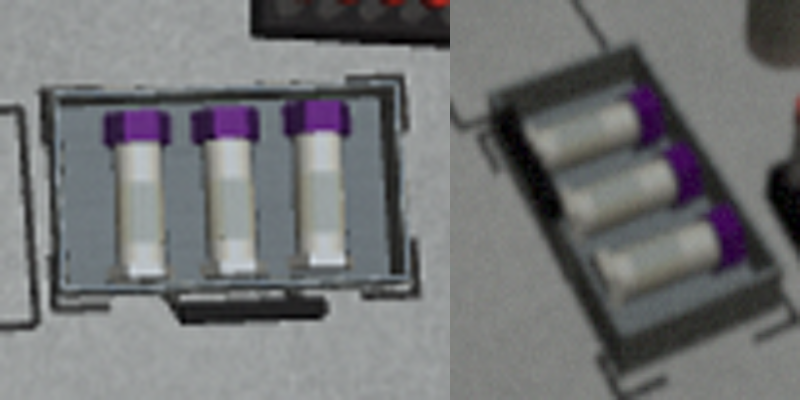

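All three tubes lie in the tray on the loading mark. Now the slide to the scanning mark.

```bash
cat > sl.py <<'E'
from h import *
np.set_printoptions(precision=4,suppress=True)
def go_tray(h0,yaw0,M,tag):
    grab(h0,yaw0); p=bot.read_position(); t=hpos(M)
    slide([t[0],p[1]+t[1]-h0[1]],M[2])
    p=bot.read_position()
    bot.set_gripper(.35); bot.move_linear([p[0],p[1],.16]); away()
    it=snap('top',tag+'.png'); s=snap('side',tag+'s.png'); print('target',t,handle(it,t)); print(bot.read_clock())
    q=proj('top',[[*M[:2],.02]])[0].astype(int); a=it[q[1]-42:q[1]+38,q[0]-45:q[0]+45,::-1]
    cv2.imwrite('pics/'+tag+'c.png',cv2.resize(a,(675,600),interpolation=cv2.INTER_CUBIC)); print('crop origin',q-[45,42])
E
python3 -c "
from sl import *
go_tray([.4947,-.180],.024,SCAN,'t6')"
```

```text
handle w0.122 F98.3 t67.5 [ 0.4949 -0.1803  0.0619] [-2.5  1.2  6.2]
slid w0.122 F98.1 t70.4 [0.4745 0.0357 0.0619] [ 0.3 -5.1  4.2]
target [0.4746 0.0358] (array([0.4757, 0.0352]), np.float64(0.05470307673012135), np.float64(0.029646194273493097), np.float64(0.03916268318475236), 157)
73.7417
crop origin [203 162]
```

View pics/t6c.png

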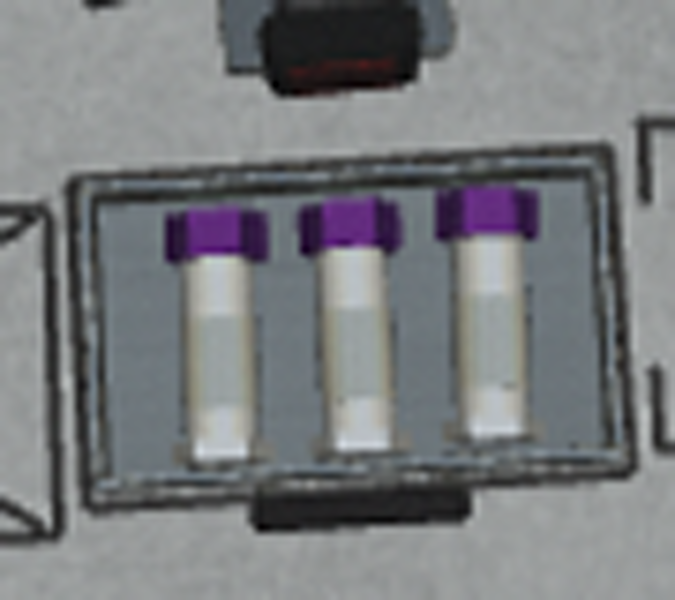

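The tray is square on the scanning mark with about equal margins, and all three tubes are in it. Next, the trigger.

```bash
python3 - <<'E'
from h import *
u=np.array([np.cos(.066),np.sin(.066)]); g=np.array([.700,.1132])
a=g-.012*u; c=g-.0065*u; z=.064
bot.set_gripper(1.0); go([*a,.22],.066+np.pi/2); st('above')
if bot.move_linear([*a,z],speed=.08,until_force=6): st('TOUCH'); bot.move_linear([*a,.2]); raise SystemExit
st('in')
s=snap('side','s7.png'); it=snap('top','t7.png')
if bot.move_linear([*c,z],speed=.03,until_force=6): st('TOUCH x')
bot.set_gripper(0,grasp_force=30); st('squeezed'); bot.wait(.5); st(); snap('side','s8.png'); bot.wait(.6); st()
bot.set_gripper(1.0); st('open'); bot.wait(.3)
cv2.imwrite('pics/s8c.png',np.hstack([cv2.resize(cv2.imread('pics/'+f)[120:220,230:360],(400,308),interpolation=cv2.INTER_CUBIC) for f in('s7.png','s8.png')]))
E
```

```text
above w1.002 F0.0 t76.7 [0.6877 0.1137 0.2202] [-0.8 -0.1 -0. ]
in w0.998 F0.0 t78.8 [0.6884 0.1124 0.0645] [ 0.3 -1.1  0.4]
squeezed w0.528 F38.2 t79.7 [0.6999 0.1134 0.0662] [14.9  2.4 -3.7]
 w0.531 F38.1 t80.2 [0.7    0.1133 0.0662] [14.5  2.5 -3.3]
 w0.530 F38.1 t80.8 [0.6999 0.1133 0.0662] [14.   2.2 -3.6]
open w0.998 F0.0 t81.3 [0.6933 0.1128 0.064 ] [-0.8 -0.1 -1. ]
```

View pics/s8c.png

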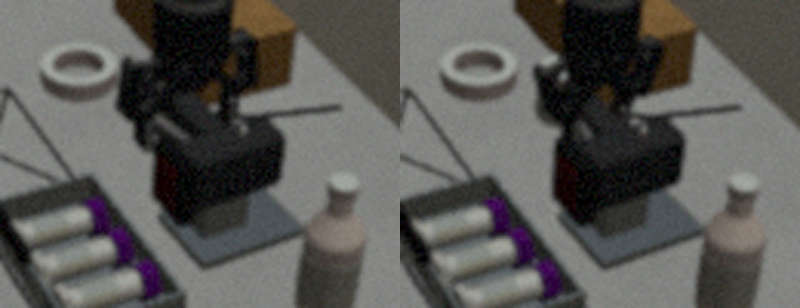

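Width 0.53 is 45 mm, so the trigger went home and was held for about 1.1 s. Next I retreat and slide the tray to the dispatch mark.

```bash
python3 -c "
from sl import *
p=bot.read_position(); bot.move_linear([p[0],p[1],.22],speed=.12); away()
it=snap('top'); h=handle(it,hpos(SCAN)); print(h)
go_tray([.4746,.0357],SCAN[2],OUT,'t9')"
```

```text
(array([0.4755, 0.0354]), np.float64(0.056044775814498765), np.float64(0.029646194273493097), np.float64(0.03916268318475236), 154)
handle w0.120 F98.1 t89.4 [0.4749 0.0356 0.0618] [-1.5 -0.   5.7]
slid w0.123 F97.9 t92.3 [0.4538 0.2565 0.0618] [-0.2 -4.3  3.4]
target [0.4538 0.2567] (array([0.4548, 0.2572]), np.float64(0.0037971766265891935), np.float64(0.2533620362115322), np.float64(0.262274236096394), 158)
95.0667
crop origin [127 170]
```

View pics/t9c.png

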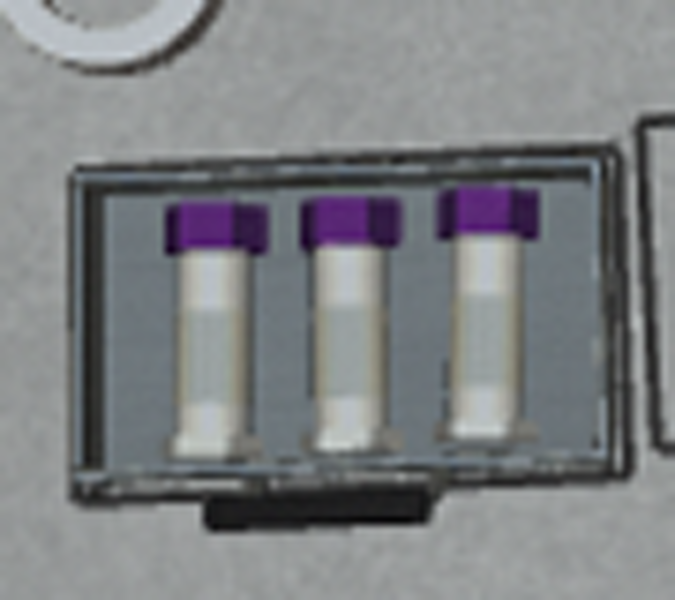

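```bash
python3 - <<'E'
from h import *
f=lambda c,z:at_z('top',np.array(c)/7.5+[127,170]-.4,z)[:,:2]
def ps(P): return P.mean(0),np.arctan2(-(P[0]-P[1])[0],(P[0]-P[1])[1]),np.arctan2(-(P[3]-P[2])[0],(P[3]-P[2])[1])
print(ps(f([(73,178),(606,158),(612,462),(75,490)],.038)))
print(ps(f([(72,168),(618,145),(632,478),(75,502)],0)))
im=cv2.imread('pics/t9s.png')[:,:,::-1].copy()
print(outline(cv2.imread('pics/t9.png')[:,:,::-1].copy(),'top',box(.0635,.1055),OUT,0),outline(im,'side',box(.0635,.1055),OUT,0))
E
```

```text
(array([0.52556155, 0.25690111]), np.float64(0.03309442466003591), np.float64(0.04621570409567913))
(array([0.52858863, 0.26105476]), np.float64(0.03780753976657459), np.float64(0.03710115764282714))
(array([0.52671864, 0.25971368, 0.05019551]), np.float64(80.92915344238281)) (array([0.52946537, 0.28019057, 0.00537963]), np.float64(54.30291748046875))
```

```bash
python3 -c "
from cell import bot
bot.wait(.5); print(bot.close_job())"
```

```text
the job is handed in; nothing more can be done
None
```

The job is handed in, with all three tubes in the tray, which measured within about 4 mm of the dispatch mark; on the scanning mark the trigger was squeezed home for about 1.1 s and then released, and early on I nudged the tray about 5 mm with a badly held tube and slid it back onto its loading mark before loading.

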